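Clamp a check valve in the leak-test jig to the first click, then turn on the test gas

ROBOT

A 6-joint arm with a two-finger parallel gripper is mounted at the origin on the work surface. World frame = base frame: x ahead of the robot, y to its left, z up, the work surface at z = 0. Lengths are in m, angles in rad, forces in N, time in s.
With the tool pointing down it reaches from about 0.375 to 0.9 m from the base axis. Payload 3.1 kg.
Tool frame: the origin (TCP) lies at the very end of the fingers, on their centre line; the grasp point (between the pads) lies 19 mm behind it; z points along the fingers, y is the line along which they close (so a half turn about z gives the same grasp; the last joint's range is limited). The gripper opens to 85 mm and grips with 20 to 120 N. Pads are 22 mm wide; open, the fingers measure 114 mm over their backs; the gripper's body (76 mm by 85 mm) begins 54 mm behind the grasp point. The pads swing forward as they close: fully open they stand 13 mm farther back than shut.
Start: joints at [1.022, 0.527, 1.433, -0, 1.181, -0.178], TCP at [0.226, 0.583, 0.231] pointing down, gripper open.
Joint ranges: [-3.08, 3.08], [-0.75, 2.2], [0.22, 2.44], [-1.43, 4.57], [0, 2.65], [-2.85, 2.85]. Speed limits (rad/s): [2.79, 2.79, 3.14, 3.14, 3.14, 3.14].

INTERFACE

Orientations are given as a unit quaternion [x, y, z, w].
In Python, from station import manip gives the robot as it stands.
- The arm moves only by the shell command python3 -m handwheel 'ROWS' [FORCE]. ROWS is JSON, a list of rows, each a list of 7 numbers: the shift along the world's x, y, z in mm, then the turn, a rotation vector about the world's x, y, z in degrees, then the opening, from 0 (shut) to 1 (fully open). A call has exactly 10 rows; each row shifts and turns the commanded pose from where the row before left it; what a row does not reach is not made up. A row lasts 1/8 s, in which the tool goes at most 62.5 mm and 10.7 degrees, less where a joint would pass 70% of its speed; a pose out of reach is approached as far as the arm can. A call is refused whole if a number of a shift passes 62.5 or a number of a turn 10.7, either way. A call with a gripper value outside its range is refused whole. The fingers move at their own pace and stop on an object; FORCE is the grip in N (left out, the last holds). Time passes only in rows, so rows that do not move let the fingers close, or fill a call up. It gives the time, the measured TCP pose, the force, the opening and the grip force at its end, in the units of the state.
- manip.sense(): the state, without advancing time (a new reading comes with each control period).
- manip.snapshot(name): name is "scene" or "side" or "wrist"; returns the picture (384x512x3 uint8, red, green, blue); there is no depth.
- manip.get_calibration(name): a dict with "K" (3x3 intrinsics, pixels), "rvec" (rotation vector, rad) and "tvec" (3), from world to camera coordinates, as OpenCV has them. Camera axes: x right, y down, z forward; pixel columns grow to the right and rows downward; lengths in m; the calibration is good to about 2 mm. A picture is of the moment at which its call begins: read the wrist's pose just before it. get_calibration takes no time and is no camera call; for the wrist camera it gives the pose at the moment of the call.
- manip.sign_off(): hands the job in; it is judged then, once.
The state is a dict: "t": time; "q": joint angles; "qd": joint speeds; "tau": joint torques, N m; "tcp_pos": TCP position; "tool_rot": TCP orientation; "force": force on the tool from outside, world axes, zero at the start; "ft_torque": the same for the moment, N m; "finger_gap": opening from 0.0 (shut) to 1.0 (fully open); "gripper_force": force on a finger pad.
Only numpy, scipy, OpenCV 4.12 (cv2) and the standard library are available. Lean on these libraries where they do the work, as an engineer would, in place of code of your own. Each camera call takes 0.05 s, during which the arm holds its last target. There are 200 camera calls.

TASK

Get the check valve ready for its leak test: swing the blue bridge of the clamping jig home over the valve into its keeper, and pull the clamp screw's torque handle clockwise (seen from above) until it clicks, stopping at that first click so that the valve is not over-tightened. Only then open the test gas fully, with the yellow lever in line with its pipe, and leave the valve standing in its nest and the other things on the bench where they are.

Things in the scene. Friction and masses are not known exactly. Their poses are not given: they have to be found in the camera images.
- jig: leak-test clamping jig, fixed to the bench: aluminium base plate 290 x 295 x 16 mm. Origin on the plate's underside (3 mm above the bench, on a mat), straight below the nest cup's centre. +x points from the nest to the bridge's pivot post (115 mm away), y to the left of that, z up. Its place and yaw vary (yaw within 0.25 rad of the bench's axes).
- nest (a point): centre of the floor of the steel nest cup (inner diameter 44 mm, rim 16 mm above this point), 20 mm above the jig's origin, where the valve stands
- valve: the valve under test, loose: steel in-line check valve 92 mm tall, hexagon body 41 mm across flats, round 34 mm ends, green band, 0.3 to 0.6 kg; origin at the centre of its lower end, z up along it. It already stands upright in the nest cup.
- bridge (a joint): angle of the blue swing bridge, a bar 38 mm wide, 28 mm thick (top 160 mm above the jig's origin) on the upright pivot post. 0 = home: it points from the post to the jig's -x over the valve, against the keeper. Positive = open, anticlockwise from above (towards the jig's -y), up to 1.4 rad; starts at 0.55 to 1.0. Friction 0.35 N m; it stays where it is left.
- keeper (a point): middle of the dark steel C-shaped keeper that the bridge closes into, 63 mm from the nest centre to the jig's -x, at its top (173 mm above the jig's origin): 26 mm long along the bridge; its upright stands on the jig's +y side of the bridge, its lip lies over the bar
- bridge_pivot (a point): point on the vertical axis of the bridge's pivot post, at the height of the middle of the bridge's red knob
- bridge_knob (a point): middle of the gripping length of the red upright knob at the free end of the bridge: round, 24 mm diameter, 44 mm tall, standing on the bar's top; 222 mm from the pivot axis, 24 mm above the bar's top
- spindle (a joint): angle of the clamp screw in the bridge, 115 mm from the pivot axis, above the nest when home. Grows clockwise seen from above, which tightens it and lowers its black rubber foot (2.55 mm per rad) to the valve's top. Starts loose at 0 to 0.4. Turning takes 0.15 N m at 0 and 1 N m more per rad; it stays where it is left. It clicks at about 1.1; beyond 1.28 it is over-tightened.
- screw_axis (a point): point on the vertical axis of the clamp screw, at the height of the torque handle's centre line (191 mm above the jig's origin, 2.55 mm lower per rad of the screw)
- clutch (a joint): angle by which the preset torque handle has given way against the screw. Below 1.25 N m it is 0: handle and screw turn as one. At 1.25 N m it clicks: resistance drops to about 0.4 N m and the handle alone swings on clockwise to a hard stop at 0.14 rad, past which pulling turns the screw further and over-tightens it. Let go, it springs back to 0.
- handle_grip (a point): centre of the torque handle's black rubber grip, 140 mm from the screw axis: a level bar, 28 mm diameter, 82 mm long, pointing out from the screw axis, free all round (23 mm steel tube further in). With bridge home and screw at 0 it points 2.25 to 2.65 rad (varies) anticlockwise from the jig's +x; it turns clockwise by screw plus clutch angle, and with the bridge.
- gas (a joint): angle of the yellow lever of the test-gas ball valve on the jig's plate, turning about a vertical axis. 0 = shut: the lever points to the jig's -x, across the pipe. 1.571 = fully open, at its stop: turned anticlockwise seen from above, it points to the jig's -y, in line with the pipe. It turns with 0.15 N m of friction and stays where it is left. It starts at 0 to 0.12.
- gas_pivot (a point): point on the gas lever's vertical axis, at the lever's mid height (75 mm above the jig's origin); 30 mm along the jig's +x and 150 mm along its -y from the nest centre
- gas_grip (a point): point to hold or push on the gas lever, 82 mm from its axis: the yellow grip is 17 mm wide, 12 mm thick and runs from 36 to 114 mm from the axis; its underside is 69 mm above the jig's origin
- spare_valve: brass check valve of the same shape standing on the mat left of the jig: leave alone (origin at its foot)
- blank_plug: brass hexagon blanking plug, 30 mm across flats, 30 mm tall, on the jig's base plate: leave alone
- wrench: 190 mm open-end wrench lying on the mat: leave alone
- screwdriver: 200 mm red screwdriver lying on the mat: leave alone
- spray: white spray bottle, 60 mm diameter, 170 mm tall, yellow label, red cap: leave alone
- grease: grease jar, 64 mm diameter, 70 mm tall, black lid, on the mat right of the jig: leave alone
- bin: blue plastic bin 160 x 110 x 65 mm with two loose fittings in it, right of the mat: leave alone

How it is judged:
On the way, in this order (a step that is already met when the one before it is completed fails the run):
1. the bridge is swung home into its keeper over the valve (value of joint bridge below 0.04 rad), for 0.2 s.
2. the torque handle clicks (gives way by more than 0.06 rad) with the bridge home (value of joint bridge below 0.04 rad and value of joint clutch above 0.06 rad and value of joint spindle above 1 rad), for 0.02 s.
3. the test gas is opened fully, with the clamp tight and the torque handle let go (value of joint bridge below 0.04 rad and value of joint spindle between 1 and 1.28 rad and value of joint clutch below 0.03 rad and value of joint gas above 1.47 rad), for 0.2 s.
At the end, for the whole second after the job is handed in: Bridge home (within 0.04 rad), clamp screw tightened to the click and no further (1.0 to 1.28 rad), torque handle let go and sprung back (under 0.03 rad), gas lever open (over 1.47 rad), valve still, upright (0.06 rad) and within 6 mm of its nest's centre (all of step 3 and horizontal distance between valve and nest below 0.006 m and angle between valve's own z axis and vertical below 0.06 rad and linear speed of valve below 0.02 m/s); the robot touches nothing.
It fails at once if the clamp is over-tightened by pulling on past the click (screw beyond 1.28 rad) (value of joint spindle above 1.28 rad).
It fails at once if the clamp is tightened while the bridge is not home (value of joint spindle above 0.9 rad and value of joint bridge above 0.15 rad).
It fails at once if the gas is opened before the clamp has been tightened (value of joint gas above 0.4 rad and value of joint spindle below 1 rad).
It fails at once if the valve is knocked over or out of its nest (angle between valve's own z axis and vertical above 0.2 rad or distance of valve from where it was at the start of the episode above 0.012 m).
It fails at once if another thing on the bench is disturbed (spare valve, plug, wrench, screwdriver, spray, grease or bin moved more than 25 mm) (distance of any of spare_valve, blank_plug, wrench, screwdriver, spray, grease, bin from where it was at the start of the episode above 0.025 m).
It also fails if it takes over 72 s, if anything falls off the work surface, if the arm or the gripper's body presses on something with over 40 N, if the wrist force passes 120 N, or if a joint passes its speed limit or range.

## Working session

There is one attempt and no reset: what is moved stays moved. The work goes in short steps, Python scripts to look and compute and a shell command to move; the robot and the scene stay as the last step left them, time stands still between calls to the robot, and variables do not carry over. Pictures are saved under pics/ and viewed, at most 10 in all, crops included, and the job is handed in when it is done.

```bash
ls; mkdir -p pics; python3 - <<'E'
from station import manip
import cv2,numpy as np
s=manip.sense();print(s['t'],s['tcp_pos'],s['tool_rot'])
for n in('scene','side'):
    im=manip.snapshot(n);cv2.imwrite(f'pics/{n}0.png',im[:,:,::-1])
    c=manip.get_calibration(n);R=cv2.Rodrigues(np.array(c['rvec']))[0];print(n,np.array(c['K']).round(1).tolist(),(-R.T@np.array(c['tvec']).ravel()).round(3))
E
```

```text
pics
0.0 [0.22606691 0.58191626 0.23034075] [ 1.84333622e-01  9.82863127e-01 -1.02349477e-03 -3.77586825e-04]
scene [[460.3, 0.0, 246.6], [0.0, 460.3, 185.4], [0.0, 0.0, 1.0]] [1.119 0.857 0.869]
side [[366.8, 0.0, 258.2], [0.0, 366.8, 189.9], [0.0, 0.0, 1.0]] [-0.083 -0.717  0.818]
```

View pics/scene0.png

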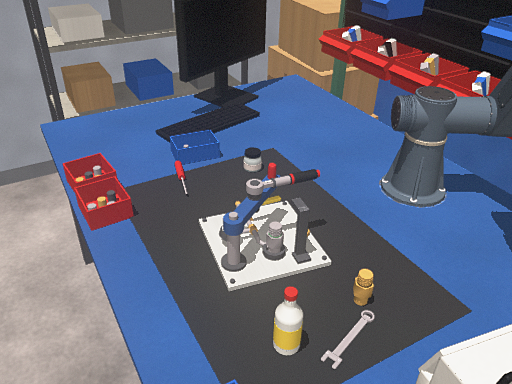

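View pics/side0.png

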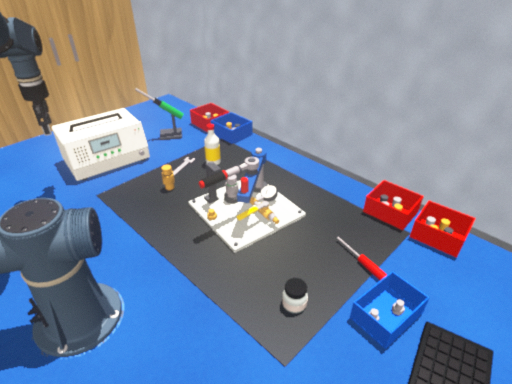

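Scene view: the post top is near (233,215), the knob near (271,170) and the handle grip runs to (318,174). Side view: knob (244,185), grip (212,182), yellow lever (250,212). I'll zoom in on both.

```bash
python3 - <<'E'
import cv2,numpy as np
a=cv2.imread('pics/scene0.png')[155:290,190:335];b=cv2.imread('pics/side0.png')[140:250,180:310]
a=cv2.resize(a,None,fx=4,fy=4,interpolation=cv2.INTER_CUBIC)[:, :580]
cv2.imwrite('pics/za.png',a)
b=cv2.resize(b,None,fx=5,fy=5,interpolation=cv2.INTER_CUBIC)
cv2.imwrite('pics/zb.png',b)
E
```

```text
(no output)
```

View pics/za.png

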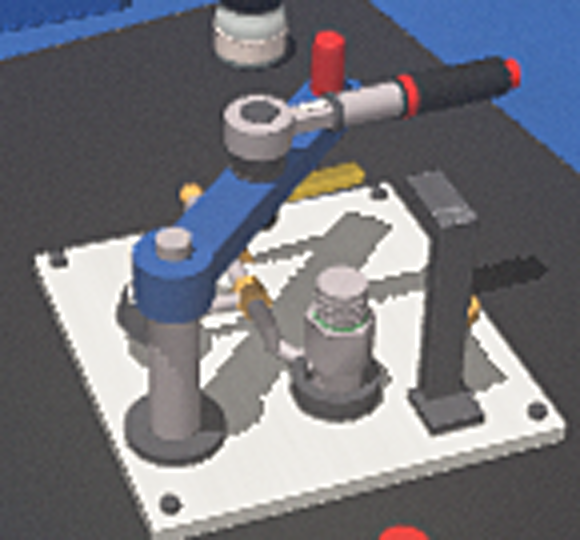

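View pics/zb.png

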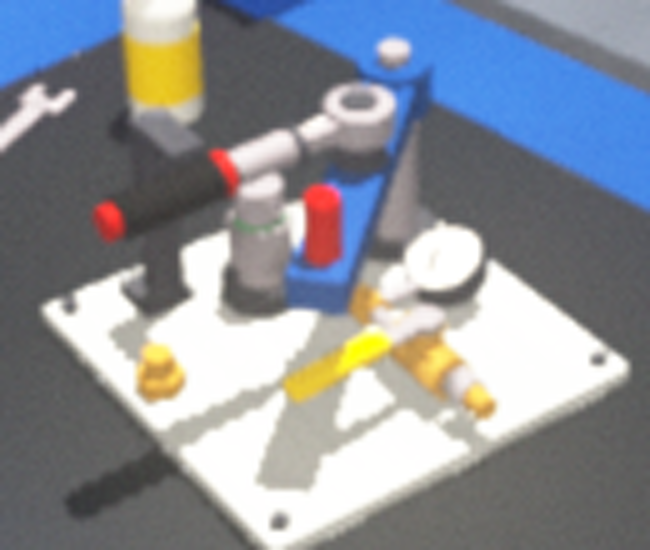

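Zoomed: the keeper top is at about (442,196) in za, the valve top at (344,280)/(264,187), the screw ring at (259,110)/(360,103), the knob at (329,64)/(323,228), and the yellow lever tip at (292,390) in zb. Next I'll triangulate these points.

```bash
cat > h.py <<'E'
from station import manip
import cv2,numpy as np
def cam(n,c=None):
    c=c or manip.get_calibration(n);K=np.array(c['K']);R=cv2.Rodrigues(np.array(c['rvec']))[0];t=np.array(c['tvec']).reshape(3,1)
    return K,R,t
def ray(n,p,c=None):
    K,R,t=cam(n,c);d=R.T@np.linalg.inv(K)@np.array([*p,1.]);return (-R.T@t).ravel(),d
def plane(n,p,z,c=None):
    o,d=ray(n,p,c);return o+d*(z-o[2])/d[2]
def tri(ps,qs,a='scene',b='side'):
    P=[K@np.hstack([R,t]) for K,R,t in(cam(a),cam(b))]
    X=cv2.triangulatePoints(P[0],P[1],np.array(ps,float).reshape(2,1),np.array(qs,float).reshape(2,1)).ravel();return X[:3]/X[3]
def proj(n,X,c=None):
    K,R,t=cam(n,c);x=K@(R@np.array(X).reshape(3,1)+t);return (x[:2]/x[2]).ravel()
E
python3 - <<'E'
from h import *
np.set_printoptions(precision=4,suppress=True)
A=lambda u,v:(190+(u+.5)/4-.5,155+(v+.5)/4-.5)
B=lambda u,v:(180+(u+.5)/5-.5,140+(v+.5)/5-.5)
for k,a,b in[('knob',(329,64),(323,228)),('ring',(259,110),(360,103)),('gin',(408,95),(226,170)),('gout',(513,73),(107,221)),('valve',(344,280),(264,187)),('post',(173,238),(393,47))]:
    print(k,tri(A(*a),B(*b)))
S=[plane('scene',A(*p),.019)for p in[(37,258),(158,530),(563,432),(385,183)]]
T=[plane('side',B(*p),.019)for p in[(43,310),(275,545),(628,368)]]
print(np.array(S),np.array(T),sep='\n')
print('keeper',plane('scene',A(442,196),.176),plane('side',B(160,130),.176))
print('lever tip',plane('side',B(292,390),.078),plane('side',B(388,340),.078))
E
```

```text
knob [ 0.5205 -0.0705  0.1851]
ring [ 0.6101 -0.0128  0.2075]
gin [0.5067 0.0042 0.1976]
gout [0.4254 0.0143 0.1963]
valve [0.5912 0.0662 0.1142]
post [0.7076 0.0528 0.1814]
[[ 0.7107 -0.1621  0.019 ]
 [ 0.7564  0.1261  0.019 ]
 [ 0.4788  0.1755  0.019 ]
 [ 0.4281 -0.1204  0.019 ]]
[[ 0.4743  0.1665  0.019 ]
 [ 0.433  -0.1186  0.019 ]
 [ 0.7136 -0.1668  0.019 ]]
keeper [0.5312 0.0894 0.176 ] [0.533  0.0916 0.176 ]
lever tip [ 0.4924 -0.0727  0.078 ] [ 0.569  -0.0807  0.078 ]
```

```bash
python3 -m handwheel '[[0,-40,20,0,0,8,0],[20,-55,20,0,0,8,0],[25,-55,10,0,0,8,0],[25,-55,0,0,0,6,0],[25,-55,0,0,0,0,0],[25,-55,0,0,0,0,0],[25,-55,0,0,0,0,0],[25,-55,0,0,0,0,0],[25,-55,0,0,0,0,0],[25,-55,0,0,0,0,0]]' 40
cat >> h.py <<'E'
post=np.array([.706,.050]);nest=np.array([.592,.067]);yaw=-.155;gp=np.array([.5985,-.086])
def track(c,r,angs,sgn,off):
    # pusher centre at radius r, polar angles, sgn +1 = anticlockwise push, off behind
    return np.array([[c[0]+r*np.cos(a)+sgn*off*np.sin(a),c[1]+r*np.sin(a)-sgn*off*np.cos(a)] for a in angs])
def show(p):
    print((p*1000).round(0).astype(int).tolist());print('d',np.diff((p*1000).round(0),axis=0).astype(int).tolist())
E
python3 - <<'E'
from h import *
b=np.linspace(.731,-.03,9);show(track(post,.222,np.pi+yaw+b,-1,.027))
E
```

```text
t: 1.35
tcp_pos: [0.4467, 0.0456, 0.2812]
tool_rot: [-0.076, 0.997, 0.0, -0.0]
force: [0.4, 0.1, 0.5]
finger_gap: 0.001
gripper_force: 0.0
[[535, -94], [522, -77], [510, -59], [501, -39], [493, -20], [488, 1], [484, 22], [482, 43], [483, 64]]
d [[-13, 17], [-12, 18], [-9, 20], [-8, 19], [-5, 21], [-4, 21], [-2, 21], [1, 21]]
```

```bash
python3 -m handwheel '[[25,-40,0,0,0,0,0],[26,-40,0,0,0,0,0],[26,-40,0,0,0,0,0],[26,-41,0,0,0,0,0],[0,0,-30,0,0,0,0],[0,0,-40,0,0,0,0],[0,0,-31,0,0,0,0],[0,0,0,0,0,0,0],[-7,9,0,0,0,0,0],[0,0,0,0,0,0,0]]'
python3 - <<'E'
from h import *
for n in('scene','side'):
    cv2.imwrite(f'pics/{n}1.png',manip.snapshot(n)[:,:,::-1])
a=cv2.imread('pics/scene1.png')[130:290,190:340];b=cv2.imread('pics/side1.png')[120:280,170:320]
cv2.imwrite('pics/c1.png',cv2.resize(np.hstack([a,b]),None,fx=2.6,fy=2.6,interpolation=cv2.INTER_CUBIC))
E
```

```text
t: 2.6
tcp_pos: [0.5424, -0.1037, 0.1817]
tool_rot: [-0.077, 0.997, -0.0, 0.001]
force: [0.3, -0.9, 0.8]
finger_gap: 0.001
gripper_force: 0.0
```

View pics/c1.png

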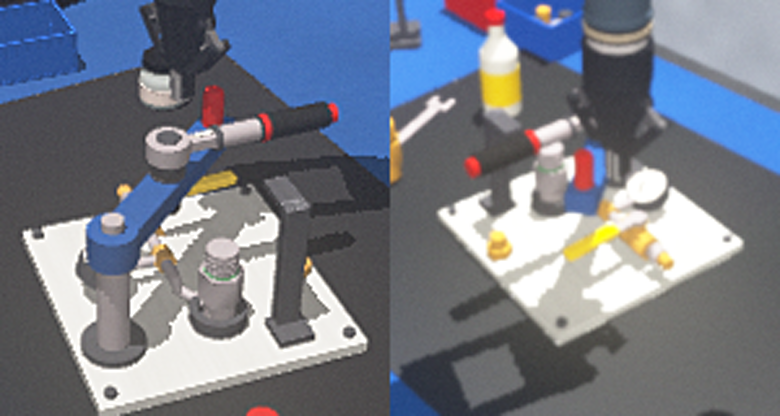

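The fingers stand just on the -y side of the red knob, as planned. Now I'll push along the arc, stopping short of home.

```bash
python3 -m handwheel '[[-7,10,0,0,0,0,0],[-13,17,0,0,0,0,0],[-12,18,0,0,0,0,0],[-9,20,0,0,0,0,0],[-8,19,0,0,0,0,0],[-5,21,0,0,0,0,0],[-4,21,0,0,0,0,0],[-2,15,0,0,0,0,0],[0,0,0,0,0,0,0],[0,0,0,0,0,0,0]]'
python3 - <<'E'
from h import *
for n in('scene','side'):
    cv2.imwrite(f'pics/{n}2.png',manip.snapshot(n)[:,:,::-1])
a=cv2.imread('pics/scene2.png')[130:290,190:340];b=cv2.imread('pics/side2.png')[120:280,170:320]
cv2.imwrite('pics/c2.png',cv2.resize(np.hstack([a,b]),None,fx=2.6,fy=2.6,interpolation=cv2.INTER_CUBIC))
E
```

```text
t: 3.95
tcp_pos: [0.4819, 0.0367, 0.1801]
tool_rot: [-0.076, 0.997, 0.0, -0.001]
force: [0.1, -0.2, 0.5]
finger_gap: -0.002
gripper_force: 0.0
```

View pics/c2.png

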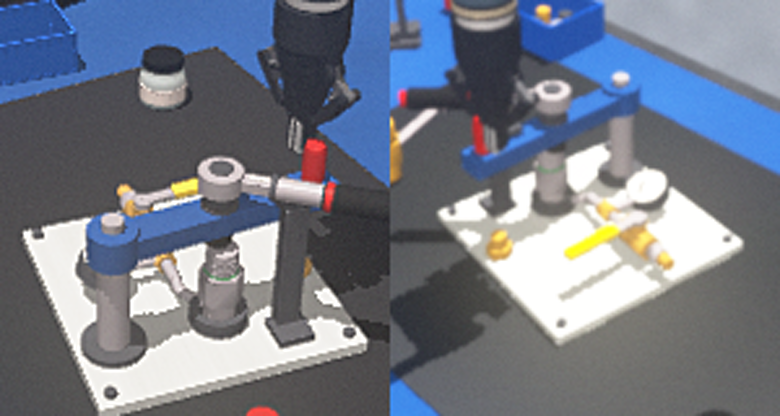

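The bridge is almost home, with the knob at (315,160) in the left half. I'll push gently until contact force shows.

```bash
for i in 1; do :; done; python3 -m handwheel '[[0,4,0,0,0,0,0],[0,4,0,0,0,0,0],[0,4,0,0,0,0,0],[0,2,0,0,0,0,0],[0,2,0,0,0,0,0],[0,2,0,0,0,0,0],[0,2,0,0,0,0,0],[0,0,0,0,0,0,0],[0,0,0,0,0,0,0],[0,0,0,0,0,0,0]]'
```

```text
t: 5.3
tcp_pos: [0.482, 0.0568, 0.1802]
tool_rot: [-0.076, 0.997, 0.0, -0.0]
force: [-1.2, 0.0, -0.1]
finger_gap: 0.001
gripper_force: 0.0
```

```bash
python3 -m handwheel '[[0,2,0,0,0,0,0],[0,2,0,0,0,0,0],[0,2,0,0,0,0,0],[0,2,0,0,0,0,0],[0,0,0,0,0,0,0],[0,0,0,0,0,0,0],[0,0,0,0,0,0,0],[0,0,0,0,0,0,0],[0,0,0,0,0,0,0],[0,0,0,0,0,0,0]]'
python3 - <<'E'
from h import *
for n in('scene','side'):
    im=manip.snapshot(n)[:,:,::-1];cv2.imwrite(f'pics/{n}3.png',im)
    h=cv2.cvtColor(im,cv2.COLOR_BGR2HSV);m=((h[...,0]<6)|(h[...,0]>174))&(h[...,1]>150)&(h[...,2]>90)
    k,l,s,c=cv2.connectedComponentsWithStats(m.astype('uint8'))
    p=proj(n,[.487,.084,.187]);print(n,'expected',p)
    for i in range(1,k):
        if s[i,4]>6 and np.hypot(*(c[i]-p))<40: print(s[i],c[i],plane(n,c[i],.187))
E
```

```text
t: 6.55
tcp_pos: [0.4826, 0.0621, 0.1803]
tool_rot: [-0.077, 0.997, -0.002, -0.0]
force: [-1.0, -10.0, -0.8]
finger_gap: -0.003
gripper_force: 4.9
scene expected [313.34483458 194.40458541]
[310 187  11  29 165] [314.57575758 198.01212121] [0.49377211 0.098775   0.187     ]
side expected [201.6086111  169.16727065]
[174 152   2   4   7] [174.42857143 153.28571429] [0.48420032 0.22546968 0.187     ]
[199 164   4  12  17] [199.76470588 170.52941176] [0.47806224 0.08197219 0.187     ]
```

The 10 N reaction shows the bridge hard against the keeper, so it's home. I'll back off, rise and measure the handle.

```bash
python3 -m handwheel '[[0,-12,0,0,0,0,0],[0,-10,0,0,0,0,0],[0,0,40,0,0,0,0],[0,0,50,0,0,0,0],[0,0,30,0,0,0,0],[-30,40,0,0,0,0,0],[-30,40,0,0,0,0,0],[0,0,0,0,0,0,0],[0,0,0,0,0,0,0],[0,0,0,0,0,0,0]]'
python3 - <<'E'
from h import *
for n in('scene','side'):
    im=manip.snapshot(n)[:,:,::-1];cv2.imwrite(f'pics/{n}4.png',im)
    h=cv2.cvtColor(im,cv2.COLOR_BGR2HSV);m=((h[...,0]<6)|(h[...,0]>174))&(h[...,1]>150)&(h[...,2]>90)
    k,l,s,c=cv2.connectedComponentsWithStats(m.astype('uint8'))
    p=proj(n,[.487,.12,.187])
    for i in range(1,k):
        if s[i,4]>4 and np.hypot(*(c[i]-p))<70: print(n,s[i],c[i],plane(n,c[i],.194),plane(n,c[i],.187))
a=cv2.imread('pics/scene4.png')[130:290,190:390];b=cv2.imread('pics/side4.png')[100:260,140:300]
cv2.imwrite('pics/c4.png',cv2.resize(np.hstack([a,b]),None,fx=2.2,fy=2.2,interpolation=cv2.INTER_CUBIC))
E
```

```text
t: 7.9
tcp_pos: [0.4234, 0.1218, 0.3003]
tool_rot: [-0.076, 0.997, -0.0, 0.0]
force: [-0.6, 0.1, 0.7]
finger_gap: 0.002
gripper_force: 0.0
scene [310 187  11  29 167] [314.56886228 197.91616766] [0.49995556 0.10619916 0.194     ] [0.49353519 0.09841772 0.187     ]
scene [348 213   5   9  31] [350.         216.83870968] [0.47119653 0.21085254 0.194     ] [0.46447805 0.20415591 0.187     ]
side [191 104  37  27 495] [205.45050505 115.41010101] [0.73611187 0.37074029 0.194     ] [0.74529206 0.38293844 0.187     ]
side [196 150   4   9  23] [197.26086957 154.04347826] [0.52807249 0.15732273 0.194     ] [0.53492024 0.16712814 0.187     ]
side [174 152   2   4   7] [174.42857143 153.28571429] [0.47791491 0.21501742 0.194     ] [0.48420032 0.22546968 0.187     ]
side [198 162   8  14  93] [201.87096774 168.24731183] [0.48455534 0.07866297 0.194     ] [0.49091519 0.08758649 0.187     ]
```

View pics/c4.png

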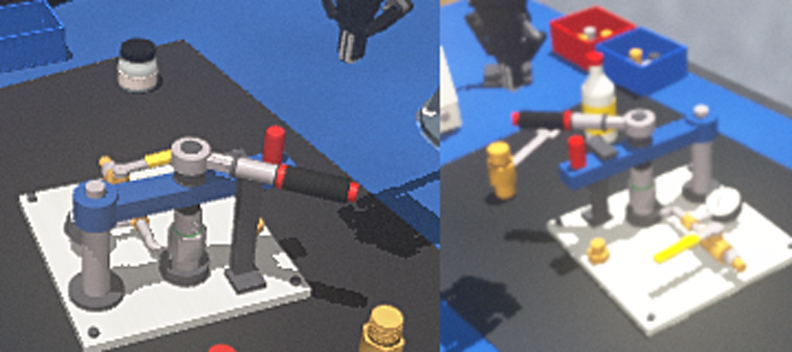

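The handle points from the screw (190,155) to its red tip (350,190) in the left half, and the approach side is free. I'll compute the push arc.

```bash
python3 - <<'E'
from h import *
n=np.array([.594,.070])
a=np.concatenate([[2.26],np.arange(2.2,1.0,-.1)])
show(track(n,.145,[2.26],-1,.050)); show(track(n,.145,a,-1,.027));print(a.round(2))
E
python3 -m handwheel '[[20,10,0,0,0,0,0],[20,15,0,0,0,0,0],[0,0,-40,0,0,0,0],[0,0,-40,0,0,0,0],[0,0,-30,0,0,0,0],[0,0,-16,0,0,0,0],[0,0,0,0,0,0,0],[0,0,0,0,0,0,0],[0,0,0,0,0,0,0],[0,0,0,0,0,0,0]]'
```

```text
[[463, 150]]
d []
[[481, 165], [487, 171], [497, 182], [509, 191], [522, 198], [535, 205], [549, 210], [563, 214], [577, 217], [592, 217], [607, 217], [621, 215], [636, 211], [650, 207]]
d [[6, 6], [10, 11], [12, 9], [13, 7], [13, 7], [14, 5], [14, 4], [14, 3], [15, 0], [15, 0], [14, -2], [15, -4], [14, -4]]
[2.26 2.2  2.1  2.   1.9  1.8  1.7  1.6  1.5  1.4  1.3  1.2  1.1  1.  ]
t: 9.25
tcp_pos: [0.4629, 0.1475, 0.175]
tool_rot: [-0.076, 0.997, -0.0, 0.001]
force: [-0.7, -0.3, 0.0]
finger_gap: 0.002
gripper_force: 0.0
```

```bash
python3 -m handwheel '[[9,9,0,0,0,0,0],[9,8,0,0,0,0,0],[6,6,0,0,0,0,0],[10,11,0,0,0,0,0],[12,9,0,0,0,0,0],[13,7,0,0,0,0,0],[0,0,0,0,0,0,0],[0,0,0,0,0,0,0],[0,0,0,0,0,0,0],[0,0,0,0,0,0,0]]'
```

```text
t: 10.5
tcp_pos: [0.5216, 0.1975, 0.1746]
tool_rot: [-0.076, 0.997, 0.0, 0.0]
force: [0.8, 1.0, -1.0]
finger_gap: -0.001
gripper_force: 0.0
```

```bash
python3 -m handwheel '[[7,4,0,0,0,0,0],[7,3,0,0,0,0,0],[0,0,0,0,0,0,0],[0,0,0,0,0,0,0],[0,0,0,0,0,0,0],[0,0,0,0,0,0,0],[0,0,0,0,0,0,0],[0,0,0,0,0,0,0],[0,0,0,0,0,0,0],[0,0,0,0,0,0,0]]'
python3 - <<'E'
from h import *
from station import manip
print(manip.sense()['force'])
for n in('scene','side'):
    im=manip.snapshot(n)[:,:,::-1];cv2.imwrite(f'pics/{n}5.png',im)
a=cv2.imread('pics/scene5.png')[130:290,190:390];b=cv2.imread('pics/side5.png')[100:260,140:300]
cv2.imwrite('pics/c5.png',cv2.resize(np.hstack([a,b]),None,fx=2.2,fy=2.2,interpolation=cv2.INTER_CUBIC))
E
```

```text
t: 11.75
tcp_pos: [0.5354, 0.2046, 0.1743]
tool_rot: [-0.076, 0.997, 0.0, 0.0]
force: [-0.8, -2.4, -0.4]
finger_gap: 0.001
gripper_force: 1.0
[-0.84939567 -2.37641212 -0.35258515]
```

View pics/c5.png

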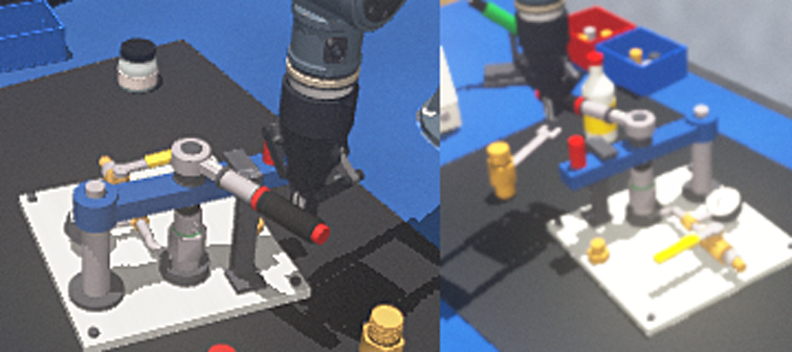

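The finger bears on the black grip, and the handle tip has swung to (320,233). Continuing in small steps, measuring the tip angle each time.

```bash
cat > ang.py <<'E'
from h import *
print('F',manip.sense()['force'].round(1) if hasattr(manip.sense()['force'],'round') else manip.sense()['force'])
im=manip.snapshot('scene')[:,:,::-1];cv2.imwrite('pics/last.png',im)
h=cv2.cvtColor(im,cv2.COLOR_BGR2HSV);m=((h[...,0]<6)|(h[...,0]>174))&(h[...,1]>150)&(h[...,2]>90)
k,l,s,c=cv2.connectedComponentsWithStats(m.astype('uint8'))
for i in range(1,k):
    X=plane('scene',c[i],.194)[:2]-[.594,.070]
    if s[i,4]>5 and .05<np.hypot(*X)<.23: print(c[i].round(1),s[i,4],'r',np.hypot(*X).round(3),'ang',np.arctan2(X[1],X[0]).round(3))
E
python3 ang.py
python3 -m handwheel '[[7,3,0,0,0,0,0],[7,2,0,0,0,0,0],[0,0,0,0,0,0,0],[0,0,0,0,0,0,0],[0,0,0,0,0,0,0],[0,0,0,0,0,0,0],[0,0,0,0,0,0,0],[0,0,0,0,0,0,0],[0,0,0,0,0,0,0],[0,0,0,0,0,0,0]]'
python3 ang.py
```

```text
F [-1.6 -1.6 -0.2]
[311.2 200.5] 26 r 0.09 ang 2.663
[306.8 218.5] 31 r 0.101 ang 1.844
[335.2 235.9] 59 r 0.187 ang 1.826
t: 13.15
tcp_pos: [0.5493, 0.2095, 0.1742]
tool_rot: [-0.076, 0.997, -0.0, -0.0]
force: [-3.4, -3.8, -0.3]
finger_gap: 0.0
gripper_force: 1.9
F [-3.4 -3.8 -0.3]
[303.6 220.2] 28 r 0.1 ang 1.74
[330.  239.2] 63 r 0.187 ang 1.729
```

```bash
python3 -m handwheel '[[7,2,0,0,0,-3,0],[7,2,0,0,0,-3,0],[7,2,0,0,0,-3,0],[7,1,0,0,0,-3,0],[0,0,0,0,0,0,0],[0,0,0,0,0,0,0],[0,0,0,0,0,0,0],[0,0,0,0,0,0,0],[0,0,0,0,0,0,0],[0,0,0,0,0,0,0]]'
python3 ang.py
```

```text
t: 14.45
tcp_pos: [0.5766, 0.2165, 0.1739]
tool_rot: [0.028, 1.0, -0.0, -0.001]
force: [-4.5, -2.8, -2.6]
finger_gap: 0.004
gripper_force: 2.1
F [-4.5 -2.8 -2.6]
[297.2 222.1] 27 r 0.098 ang 1.561
[317.8 244.7] 64 r 0.187 ang 1.538
```

```bash
python3 -m handwheel '[[7,0,0,0,0,-3,0],[0,0,0,0,0,0,0],[7,0,0,0,0,-3,0],[0,0,0,0,0,0,0],[0,0,0,0,0,0,0],[0,0,0,0,0,0,0],[0,0,0,0,0,0,0],[0,0,0,0,0,0,0],[0,0,0,0,0,0,0],[0,0,0,0,0,0,0]]'
python3 ang.py
python3 -m handwheel '[[7,0,0,0,0,-3,0],[0,0,0,0,0,0,0],[0,0,0,0,0,0,0],[0,0,0,0,0,0,0],[0,0,0,0,0,0,0],[0,0,0,0,0,0,0],[0,0,0,0,0,0,0],[0,0,0,0,0,0,0],[0,0,0,0,0,0,0],[0,0,0,0,0,0,0]]'
python3 ang.py
```

```text
t: 15.75
tcp_pos: [0.5901, 0.2176, 0.1739]
tool_rot: [0.081, 0.997, 0.001, -0.001]
force: [-5.9, 0.9, -1.4]
finger_gap: 0.0
gripper_force: 2.6
F [-5.9  0.9 -1.4]
[293.5 223. ] 26 r 0.097 ang 1.464
[311.  246.8] 68 r 0.187 ang 1.444
t: 17.05
tcp_pos: [0.5968, 0.2177, 0.1738]
tool_rot: [0.107, 0.994, 0.001, -0.002]
force: [-5.2, 0.1, -1.1]
finger_gap: -0.003
gripper_force: 2.8
F [-5.2  0.1 -1.1]
[291.9 223.2] 24 r 0.096 ang 1.421
[307.5 247.8] 69 r 0.187 ang 1.398
```

```bash
python3 -m handwheel '[[7,0,0,0,0,-3,0],[0,0,0,0,0,0,0],[0,0,0,0,0,0,0],[0,0,0,0,0,0,0],[0,0,0,0,0,0,0],[0,0,0,0,0,0,0],[0,0,0,0,0,0,0],[0,0,0,0,0,0,0],[0,0,0,0,0,0,0],[0,0,0,0,0,0,0]]'
python3 ang.py
python3 -m handwheel '[[7,0,0,0,0,-3,0],[0,0,0,0,0,0,0],[0,0,0,0,0,0,0],[0,0,0,0,0,0,0],[0,0,0,0,0,0,0],[0,0,0,0,0,0,0],[0,0,0,0,0,0,0],[0,0,0,0,0,0,0],[0,0,0,0,0,0,0],[0,0,0,0,0,0,0]]'
python3 ang.py
```

```text
t: 18.35
tcp_pos: [0.6035, 0.2176, 0.1737]
tool_rot: [0.133, 0.991, 0.001, -0.002]
force: [-6.1, -0.1, -0.5]
finger_gap: -0.001
gripper_force: 2.9
F [-6.1 -0.1 -0.5]
[290.1 223.6] 24 r 0.096 ang 1.374
[304.2 248.8] 70 r 0.188 ang 1.354
t: 19.65
tcp_pos: [0.6101, 0.2173, 0.1735]
tool_rot: [0.158, 0.987, 0.0, -0.003]
force: [-5.5, -1.1, -1.8]
finger_gap: 0.001
gripper_force: 3.0
F [-5.5 -1.1 -1.8]
[287.9 223.7] 23 r 0.095 ang 1.32
[300.5 249.4] 74 r 0.188 ang 1.309
```

```bash
python3 -m handwheel '[[7,-1,0,0,0,-3,0],[0,0,0,0,0,0,0],[0,0,0,0,0,0,0],[0,0,0,0,0,0,0],[0,0,0,0,0,0,0],[0,0,0,0,0,0,0],[0,0,0,0,0,0,0],[0,0,0,0,0,0,0],[0,0,0,0,0,0,0],[0,0,0,0,0,0,0]]'
python3 ang.py
python3 -m handwheel '[[7,-1,0,0,0,-3,0],[0,0,0,0,0,0,0],[0,0,0,0,0,0,0],[0,0,0,0,0,0,0],[0,0,0,0,0,0,0],[0,0,0,0,0,0,0],[0,0,0,0,0,0,0],[0,0,0,0,0,0,0],[0,0,0,0,0,0,0],[0,0,0,0,0,0,0]]'
python3 ang.py
```

```text
t: 20.95
tcp_pos: [0.6169, 0.2165, 0.1734]
tool_rot: [0.184, 0.983, 0.0, -0.003]
force: [-6.6, 0.4, -2.2]
finger_gap: -0.0
gripper_force: 3.2
F [-6.6  0.4 -2.2]
[286.2 224.1] 22 r 0.096 ang 1.276
[296.8 250. ] 72 r 0.188 ang 1.263
t: 22.25
tcp_pos: [0.6235, 0.2156, 0.1733]
tool_rot: [0.21, 0.978, -0.0, -0.003]
force: [-7.0, -0.2, -2.0]
finger_gap: 0.003
gripper_force: 3.4
F [-7.  -0.2 -2. ]
[284.5 224.2] 21 r 0.096 ang 1.232
[293.4 250.3] 74 r 0.188 ang 1.222
```

```bash
python3 -m handwheel '[[7,-2,0,0,0,-3,0],[0,0,0,0,0,0,0],[0,0,0,0,0,0,0],[0,0,0,0,0,0,0],[0,0,0,0,0,0,0],[0,0,0,0,0,0,0],[0,0,0,0,0,0,0],[0,0,0,0,0,0,0],[0,0,0,0,0,0,0],[0,0,0,0,0,0,0]]'
python3 ang.py
```

```text
t: 23.55
tcp_pos: [0.6307, 0.2139, 0.1734]
tool_rot: [0.235, 0.972, 0.0, -0.003]
force: [-6.9, 1.4, -1.7]
finger_gap: -0.003
gripper_force: 3.5
F [-6.9  1.4 -1.7]
[282.7 224.4] 24 r 0.096 ang 1.188
[289.1 250.7] 70 r 0.188 ang 1.17
```

```bash
python3 -m handwheel '[[5,-1,0,0,0,-2,0],[0,0,0,0,0,0,0],[0,0,0,0,0,0,0],[0,0,0,0,0,0,0],[0,0,0,0,0,0,0],[0,0,0,0,0,0,0],[0,0,0,0,0,0,0],[0,0,0,0,0,0,0],[0,0,0,0,0,0,0],[0,0,0,0,0,0,0]]'
python3 ang.py
```

```text
t: 24.85
tcp_pos: [0.6366, 0.2125, 0.1735]
tool_rot: [0.252, 0.968, 0.0, -0.002]
force: [-6.7, 0.3, -1.5]
finger_gap: 0.001
gripper_force: 2.5
F [-6.7  0.3 -1.5]
[316.4 196.2] 53 r 0.107 ang 2.836
[280.5 224.3] 23 r 0.095 ang 1.134
[285.4 250.9] 72 r 0.188 ang 1.127
```

```bash
python3 -m handwheel '[[5,-1,0,0,0,-2,0],[0,0,0,0,0,0,0],[0,0,0,0,0,0,0],[0,0,0,0,0,0,0],[0,0,0,0,0,0,0],[0,0,0,0,0,0,0],[0,0,0,0,0,0,0],[0,0,0,0,0,0,0],[0,0,0,0,0,0,0],[0,0,0,0,0,0,0]]'
python3 ang.py
```

```text
t: 26.15
tcp_pos: [0.6437, 0.2108, 0.1745]
tool_rot: [0.269, 0.963, 0.0, 0.0]
force: [-2.9, 3.6, -2.5]
finger_gap: -0.001
gripper_force: 1.7
F [-2.9  3.6 -2.5]
[315.1 195.8] 102 r 0.105 ang 2.862
[278.6 224.2] 21 r 0.095 ang 1.088
[281.2 250.9] 71 r 0.188 ang 1.079
```

The force dropped from 6.7 N to about 3 N: the clutch has given way. A little further (about 0.06 rad) will make it count, still short of the hard stop.

```bash
python3 -m handwheel '[[5,-2,0,0,0,-2,0],[4,-1,0,0,0,-2,0],[0,0,0,0,0,0,0],[0,0,0,0,0,0,0],[0,0,0,0,0,0,0],[0,0,0,0,0,0,0],[0,0,0,0,0,0,0],[0,0,0,0,0,0,0],[0,0,0,0,0,0,0],[0,0,0,0,0,0,0]]'
python3 ang.py
```

```text
t: 27.45
tcp_pos: [0.6505, 0.2086, 0.174]
tool_rot: [0.303, 0.953, 0.0, -0.002]
force: [-6.4, 5.2, -0.2]
finger_gap: 0.003
gripper_force: 4.1
F [-6.4  5.2 -0.2]
[313.9 195.6] 141 r 0.102 ang 2.873
[275.7 224.2] 19 r 0.094 ang 1.016
[277.8 250.9] 70 r 0.188 ang 1.04
```

```bash
python3 -m handwheel '[[-5,2,0,0,0,0,0],[-10,4,0,0,0,0,0],[-15,6,0,0,0,0,0],[-20,6,0,0,0,0,0],[-20,4,0,0,0,0,0],[0,0,40,0,0,7,0],[0,0,50,0,0,7,0],[0,0,20,0,0,7,0],[0,0,0,0,0,7,0],[0,0,0,0,0,0,0]]'
python3 ang.py
```

```text
t: 28.75
tcp_pos: [0.5833, 0.2288, 0.2856]
tool_rot: [0.064, 0.998, -0.0, 0.002]
force: [-0.0, -0.1, 0.0]
finger_gap: -0.001
gripper_force: 0.0
F [-0.  -0.1  0. ]
[313.1 195.8] 109 r 0.1 ang 2.872
[282.3 224.5] 21 r 0.096 ang 1.178
[289.6 250.6] 71 r 0.188 ang 1.178
```

The handle sprang back from 1.04 to 1.178 rad, so it had given way 0.138 and the screw is at the click. Now the gas lever.

```bash
python3 -m handwheel '[[-10,-30,10,0,0,0,0],[-10,-55,0,0,0,0,0],[-10,-55,0,0,0,0,0],[-15,-55,0,0,0,0,0],[-18,-59,0,0,0,0,0],[0,0,0,0,0,0,0],[0,0,-50,0,0,0,0],[0,0,-40,0,0,0,0],[0,0,0,0,0,0,0],[0,0,0,0,0,0,0]]'
python3 - <<'E'
from h import *
im=manip.snapshot('side')[:,:,::-1];cv2.imwrite('pics/side6.png',im)
cv2.imwrite('pics/c6.png',cv2.resize(im[110:260,150:320],None,fx=3.5,fy=3.5,interpolation=cv2.INTER_CUBIC))
g=np.array([.600,-.084]);a=np.pi-.155+np.array([.05,.2,.4,.6,.8,1.,1.2,1.4,1.5,1.571]);show(track(g,.088,a,1,.023))
E
```

```text
t: 30.05
tcp_pos: [0.5207, -0.0242, 0.2054]
tool_rot: [0.063, 0.998, -0.0, 0.001]
force: [-0.1, -0.5, -0.6]
finger_gap: -0.0
gripper_force: 0.0
[[515, -52], [511, -65], [509, -83], [511, -101], [516, -119], [524, -135], [536, -149], [550, -160], [558, -165], [564, -167]]
d [[-4, -13], [-2, -18], [2, -18], [5, -18], [8, -16], [12, -14], [14, -11], [8, -5], [6, -2]]
```

View pics/c6.png

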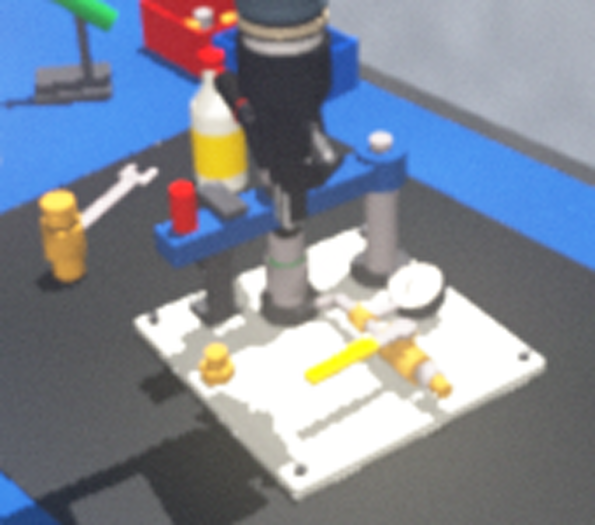

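The bridge sits in its keeper, the lever is at (345,360), and the space beside it is free. Descending and pushing.

```bash
python3 -m handwheel '[[0,0,-45,0,0,0,0],[0,0,-45,0,0,0,0],[0,0,-35,0,0,0,0],[0,0,-14,0,0,0,0],[0,0,0,0,0,0,0],[-5,-14,0,0,0,0,0],[0,-14,0,0,0,0,0],[-4,-13,0,0,0,0,0],[0,0,0,0,0,0,0],[0,0,0,0,0,0,0]]'
```

```text
t: 31.35
tcp_pos: [0.5102, -0.0658, 0.0654]
tool_rot: [0.063, 0.998, -0.0, -0.0]
force: [-1.3, 0.1, -0.5]
finger_gap: -0.002
gripper_force: 0.0
```

```bash
python3 -m handwheel '[[-2,-18,0,0,0,0,0],[2,-18,0,0,0,0,0],[5,-18,0,0,0,0,0],[8,-16,0,0,0,0,0],[12,-14,0,0,0,0,0],[14,-11,0,0,0,0,0],[8,-5,0,0,0,0,0],[0,0,0,0,0,0,0],[0,0,0,0,0,0,0],[0,0,0,0,0,0,0]]'
python3 - <<'E'
from h import *
im=manip.snapshot('side')[:,:,::-1]
h=cv2.cvtColor(im,cv2.COLOR_BGR2HSV);m=((h[...,0]>25)&(h[...,0]<34)&(h[...,1]>180)&(h[...,2]>120)).astype('uint8')
k,l,s,c=cv2.connectedComponentsWithStats(m);print([(c[i].round(),s[i,4],plane('side',c[i],.081)[:2].round(3)) for i in range(1,k) if s[i,4]>15])
E
```

```text
t: 32.6
tcp_pos: [0.5573, -0.1653, 0.0654]
tool_rot: [0.063, 0.998, -0.0, 0.0]
force: [0.4, 0.0, -0.2]
finger_gap: 0.0
gripper_force: 0.0
[(array([211., 155.]), np.int32(95), array([0.675, 0.274])), (array([282., 220.]), np.int32(22), array([ 0.576, -0.182]))]
```

```bash
python3 -m handwheel '[[4,-1,0,0,0,0,0],[3,0,0,0,0,0,0],[3,0,0,0,0,0,0],[2,0,0,0,0,0,0],[2,0,0,0,0,0,0],[0,0,0,0,0,0,0],[0,0,0,0,0,0,0],[0,0,0,0,0,0,0],[0,0,0,0,0,0,0],[0,0,0,0,0,0,0]]'
```

```text
t: 33.9
tcp_pos: [0.5682, -0.1665, 0.0651]
tool_rot: [0.063, 0.998, 0.0, -0.004]
force: [-8.5, -1.9, 5.0]
finger_gap: -0.0
gripper_force: 3.9
```

The lever is firmly at its stop. Backing away and checking.

```bash
python3 -m handwheel '[[-10,0,0,0,0,0,0],[-25,0,0,0,0,0,0],[-30,-10,0,0,0,0,0],[0,0,50,0,0,0,0],[0,0,60,0,0,0,0],[0,0,60,0,0,0,0],[-40,-40,20,0,0,0,0],[0,-50,0,0,0,0,0],[0,-30,0,0,0,0,0],[0,0,0,0,0,0,0]]'
python3 ang.py
python3 - <<'E'
from h import *
a=cv2.imread('pics/last.png')[130:290,190:350];im=manip.snapshot('side')[:,:,::-1]
cv2.imwrite('pics/c7.png',cv2.resize(np.hstack([a,im[110:270,160:320]]),None,fx=2.5,fy=2.5,interpolation=cv2.INTER_CUBIC))
h=cv2.cvtColor(im,cv2.COLOR_BGR2HSV);m=((h[...,0]>25)&(h[...,0]<34)&(h[...,1]>180)&(h[...,2]>120)).astype('uint8')
k,l,s,c=cv2.connectedComponentsWithStats(m)
for i in range(1,k):
    if s[i,4]>25 and c[i][1]>180:
        P=np.array([plane('side',p[::-1],.083)[:2] for p in np.argwhere(l==i)]);v=cv2.fitLine(P.astype('float32'),2,0,.01,.01).ravel();print('lever',P.mean(0),'angle from -x jig',np.arctan2(v[1],v[0])%np.pi+.155)
E
```

```text
t: 35.15
tcp_pos: [0.467, -0.2987, 0.2556]
tool_rot: [0.065, 0.998, -0.001, 0.001]
force: [1.5, 0.7, 0.4]
finger_gap: 0.003
gripper_force: 0.0
F [1.5 0.7 0.4]
[314.  195.6] 140 r 0.102 ang 2.875
[282.3 224.5] 21 r 0.096 ang 1.178
[289.6 250.6] 71 r 0.188 ang 1.178
lever [ 0.58695764 -0.16162802] angle from -x jig 1.578514
```

View pics/c7.png

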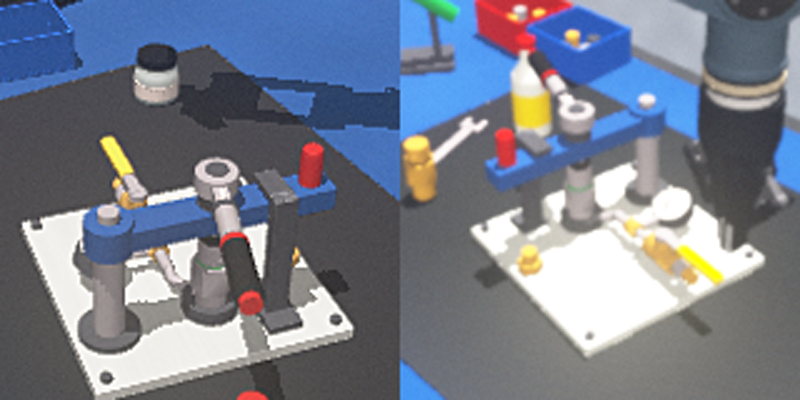

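The bridge is in its keeper, the handle has sprung back (tip at (250,300)), the lever lies in line with the pipe ((700,262), 1.58 rad), and the valve stands upright. The robot is clear, so I'll hand in.

```bash
python3 -c "
from station import manip
print(manip.sign_off())"
```

```text
the job is handed in; nothing more can be done
None
```

I handed the job in at about 35 s with the bridge home, the screw tightened to its first click, the handle sprung back, the gas lever fully open in line with its pipe (about 1.58 rad) and the valve upright in its nest; no verdict came back.

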